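# Lock the instrument cover with its quarter-turn stud

### The job

The white instrument housing on the mat still lacks one of its two cover fasteners. Take the wing-headed quarter-turn stud from the black rack, line it up with the open slot in the cover, push it in until its flange lies flat on the cover, and give it a quarter turn (either way) so that it is locked crosswise like the one already fitted; then let go. Leave the round-headed and hex-headed studs in the rack.

Things in the scene. Friction and masses are not known exactly. Their poses are not given: they have to be found in the camera images.
- stud: loose wing-headed steel stud (about 90 g) upright in the rack. Origin: centre of its flange's underside (flange 58 mm across, 5 thick, resting on the rack top); z up, x along the wing. Wing: 46 long (x), 14 thick (y), 5 to 35 mm above the origin; grip it across y. Below: 12 mm pin, then a crossbar 40 long (x, in line with the wing), 12 wide, 14 to 24 mm below the origin. Half-turn symmetric.
- slot (a point): centre of the open slot, in the top face of the fixed white housing (200 x 240, 60 mm high, yaw varies); x along the slot, z up. Slot 50 (x) by 22 mm (y), cover 8 thick, 46 empty below: the stud enters with its wing along the slot (within 12 deg, 4 mm), its crossbar is caught once turned. Turns freely both ways, no stop. The fitted stud (fixed, same head) stands 115 mm toward -y.
- round_stud: bystander: stud with the same flange and a round head 36 mm across, 25 mm tall; origin at the centre of the flange's underside. It stands in the fixed black rack (70 x 270 mm, 40 mm high) with three 46 mm square holes 90 mm apart in a row; which stud is in which hole varies
- hex_stud: bystander: stud in the same rack, same flange, six-sided head 30 mm across flats, 18 mm tall; origin at the centre of the flange's underside

How it is judged:
At the end, for the whole second after the job is handed in: The wing stud sits in the open slot (within 15 mm of its centre), flange flat on the cover (within 4 mm and 7 degrees), its wing turned at least 60 degrees from the slot's direction, at rest; the round and hex studs are within 30 mm of where they stood (horizontal distance between stud and slot below 0.015 m and z of stud in the frame of slot between -0.004 and 0.004 m and angle between stud's own z axis and vertical below 0.12 rad and angle between the x axis of stud and the x axis of slot, either way round above 1.05 rad and linear speed of stud below 0.02 m/s and distance of each of round_stud, hex_stud from where it was at the start of the episode below 0.03 m); the robot touches nothing.
It fails at once if the round-headed or hex-headed stud is taken or knocked out of the rack (distance of any of round_stud, hex_stud from where it was at the start of the episode above 0.03 m).
It also fails if it takes over 40 s, if anything falls off the work surface, if the arm or the gripper's body presses on something with over 40 N, if the wrist force passes 120 N, or if a joint passes its speed limit or range.

### The arm

A 7-joint arm with a two-finger parallel gripper is mounted at the origin on the work surface. World frame = base frame: x ahead of the robot, y to its left, z up, the work surface at z = 0. Lengths are in m, angles in rad, forces in N, time in s.
With the tool pointing down it reaches from about 0.425 to 0.925 m from the base axis. Payload 6.8 kg.
Tool frame: the origin (TCP) lies at the very end of the fingers, on their centre line; the grasp point (between the pads) lies 19 mm behind it; z points along the fingers, x is the direction in which the jaws open and shut, and the axes are right-handed (so a half turn about z gives the same grasp; the last joint's range is limited). The gripper opens to 85 mm and grips with 20 to 120 N. Pads are 22 mm wide; open, the fingers measure 114 mm over their backs; the gripper's body (76 mm by 85 mm) begins 54 mm behind the grasp point. The pads swing forward as they close: fully open they stand 13 mm farther back than shut.
Start: joints at [-1.443, 0.477, 0.022, 1.555, -0.011, 1.109, -0.083], TCP at [0.158, 0.656, 0.231] pointing down, gripper open.
Joint ranges: [-2.96, 2.96], [-0.34, 2.1], [-1.41, 1.46], [0.24, 2.44], [-1.37, 4.51], [0.17, 1.92], [-2.96, 2.96]. Speed limits (rad/s): [2.39, 2.39, 3.14, 3.14, 3.14, 3.14, 3.14].

### API

Orientations are given as a rotation vector (axis times angle).
In Python, from bench import r, grab_frame gives the robot as it stands. The module is installed in compiled form; this text tells all that it offers.
- The arm moves only by the tool send_rows, never from a script. Its argument "series" is a list of rows, each a list of 2 entries, a list of its own where there are three numbers: the shift along the tool's x, y, z in m, then the turn, a rotation vector about the tool's x, y, z in units of 5 degrees (1.0 is 5 degrees). A call has 1 to 20 rows; each row shifts and turns the commanded pose from where the row before left it, along the tool's axes as they then stand; what a row does not reach is not made up. A row lasts 1/8 s, in which the tool goes at most 62.5 mm and 10.7 degrees, less where a joint would pass 70% of its speed; a pose out of reach is approached as far as the arm can. A call is refused whole if a number of a shift passes 0.0625 or a number of a turn 1, either way. A call with a gripper value outside its range is refused whole. "fingers" is the closure in counts, from 0 (fully open) to 255 (shut), set as the call begins (left out, the last holds). The fingers move at their own pace and stop on an object; "grip_force" is the grip in N (left out, the last holds). Time passes only in rows, so rows that do not move let the fingers close. It gives the time, the measured TCP pose, the force and the opening at its end, in the units of the state.
- r.get_obs(): the state, without advancing time (a new reading comes with each control period).
- grab_frame(name): name is "scene" or "top"; returns a dict with "frame" (480x640x3 uint8, red, green, blue), "fx", "fy", "cx", "cy" (pixels), "origin" and "rotation" of the camera in the world. Camera axes: x right, y down, z forward; pixel columns grow to the right and rows downward; lengths in m; the calibration is good to about 2 mm. A picture is of the moment at which its call begins. There is no depth.
- r.hand_in(): hands the job in, once; it reports no verdict.
The state is a dict: "clock": time; "joints": joint angles; "qvel": joint speeds; "tau": joint torques, N m; "tcp_pos": TCP position; "orientation": TCP orientation; "contact_force": force on the tool from outside, world axes, zero at the start; "moment": the same for the moment, N m; "grip_width": finger opening in m.
Only numpy, scipy, OpenCV 4.12 (cv2) and the standard library are available. Lean on these libraries where they do the work, as an engineer would, in place of code of your own. Each camera call takes 0.05 s, during which the arm holds its last target.

## Working session

There is one attempt and no reset: what is moved stays moved. The work goes in short steps, Python scripts to look and compute and a tool call to move; the robot and the scene stay as the last step left them, time stands still between calls to the robot, and variables do not carry over. Pictures are saved under pics/ and viewed, and the job is handed in when it is done.

Besides the shell and the picture viewer there is one more tool, called after "Call:" as a command line: name --argument value ..., lists and objects as JSON in quotes. send_rows: Moves the arm, as the interface text tells. Its arguments: {"type":"object","properties":{"series":{"type":"array"},"fingers":{"type":"number"},"grip_force":{"type":"number"}},"required":["series"]}

```bash
mkdir -p pics; python3 - <<'E'
from bench import r, grab_frame
import cv2, numpy as np, pickle
print(r.get_obs())
d={}
for n in("scene","top"):
    f=grab_frame(n); d[n]=f
    cv2.imwrite(f"pics/{n}0.png",f["frame"][:,:,::-1])
    print(n,{k:v for k,v in f.items() if k!="frame"})
pickle.dump(d,open("f0.pkl","wb"))
E
```

```text
{'clock': 0.0, 'joints': array([-1.44313335,  0.47781571,  0.02232584,  1.55646801, -0.01147781,
        1.10933488, -0.08308502]), 'qvel': array([ 9.10405373e-04, -4.12839422e-04, -3.40681090e-04,  6.06498109e-04,
       -8.50333678e-05,  1.44995350e-03,  6.39995037e-04]), 'tau': array([ 1.09089822e-04, -5.96446252e+01,  1.60771362e+00, -2.81198019e+01,
        1.23279059e-02,  9.53895069e-03, -8.44417144e-06]), 'tcp_pos': array([0.15754076, 0.65572668, 0.23030802]), 'orientation': array([ 2.46621225e+00,  1.94403528e+00, -2.18106063e-03]), 'contact_force': array([-0.10620695,  0.56080142,  0.01521032]), 'moment': array([ 0.00127148, -0.02891198, -0.00337477]), 'grip_width': 0.08542619933607616}
scene {'fx': 602.8235816812331, 'fy': 602.8235816812331, 'cx': 318.39409045228246, 'cy': 240.8063880332436, 'origin': array([ 1.03016097, -0.2866438 ,  0.87029668]), 'rotation': array([-2.228728  , -1.14786983,  0.38110245])}
top {'fx': 513.5557567947292, 'fy': 513.5557567947292, 'cx': 322.05235026807355, 'cy': 235.26349340638754, 'origin': array([0.43777993, 0.06320697, 0.78820409]), 'rotation': array([-2.15511644,  2.12730621, -0.15902485])}
```

View pics/scene0.png

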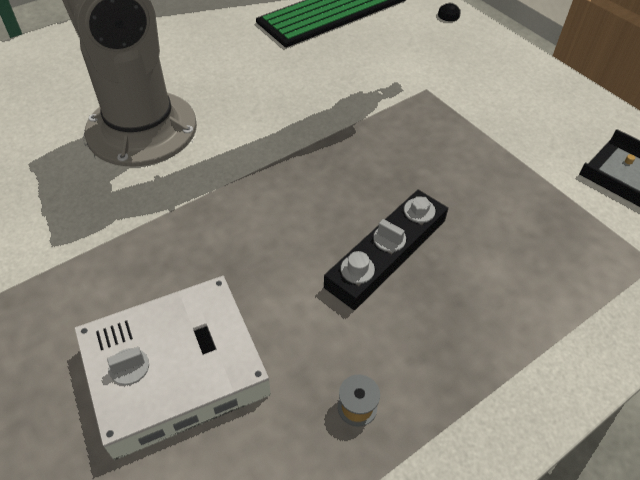

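View pics/top0.png

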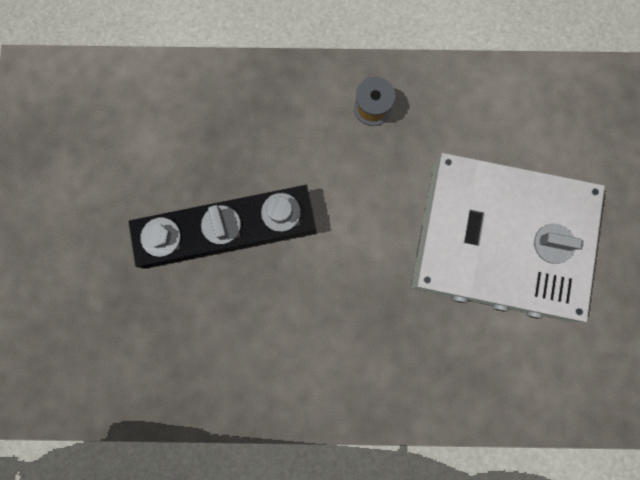

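The scene view shows the wing stud in the middle hole at about (390,235). In the top view it is at (220,223), the open slot is at (474,227), and the fitted stud is at (556,243).

```bash
cat > h.py <<'E'
import numpy as np,cv2
from scipy.spatial.transform import Rotation as R
def ray(f,uv,z):
    uv=np.atleast_2d(uv).astype(float)
    d=np.c_[(uv[:,0]-f["cx"])/f["fx"],(uv[:,1]-f["cy"])/f["fy"],np.ones(len(uv))]
    d=d@R.from_rotvec(f["rotation"]).as_matrix().T
    o=f["origin"]; return o+d*((z-o[2])/d[:,2])[:,None]
def blob(mask,seed):
    n,l,s,c=cv2.connectedComponentsWithStats(mask.astype(np.uint8))
    return (l==l[seed[1],seed[0]])
def rect(f,m,z):
    c=max(cv2.findContours(m.astype(np.uint8),0,1)[0],key=cv2.contourArea)[:,0]
    return c
def mar(P):
    return cv2.minAreaRect((P[:,:2]*1000).astype(np.float32))
def cen(f,m,z):
    v,u=np.nonzero(m); return ray(f,[[u.mean(),v.mean()]],z)[0]
E
python3 - <<'E'
import pickle;from h import *
d=pickle.load(open("f0.pkl","rb"))
for n,seed in(("top",(474,227)),("scene",(204,338))):
    f=d[n];g=f["frame"].max(2)
    m=blob(g<70,seed); v,u=np.nonzero(m)
    P=ray(f,np.c_[u,v],.06); print(n,"slot",m.sum(),P.mean(0),mar(P))
    C=np.cov(P[:,:2].T);w,V=np.linalg.eigh(C);print(" ang",np.degrees(np.arctan2(V[1,1],V[0,1])), np.sqrt(12*w))
# rack + wing crops
for n,(x,y) in(("top",(220,223)),("scene",(390,235))):
    c=d[n]["frame"][y-35:y+35,x-40:x+40,::-1]
    cv2.imwrite(f"pics/crop_{n}.png",cv2.resize(c,None,fx=8,fy=8,interpolation=cv2.INTER_NEAREST))
f=d["top"];g=f["frame"].max(2)
for s in [(449,162),(595,192),(579,311),(427,280)]:
    b=g[s[1]-7:s[1]+8,s[0]-7:s[0]+8]<110
    v,u=np.nonzero(b);print(ray(f,[[u.mean()+s[0]-7,v.mean()+s[1]-7]],.06))
E
```

```text
top slot 413 [ 0.5631982  -0.15085032  0.06      ] ((563.2650756835938, -150.8634490966797), (18.34041404724121, 46.89275360107422), 78.86236572265625)
 ang 169.03120167474697 [0.01845418 0.04686029]
scene slot 351 [ 0.56899897 -0.14954609  0.06      ] ((568.8255615234375, -149.48167419433594), (20.5944881439209, 43.93902587890625), 79.05120849609375)
 ang 168.57714541330168 [0.02065628 0.04410397]
[[ 0.66024906 -0.11673094  0.06      ]]
[[ 0.61831862 -0.32869912  0.06      ]]
[[ 0.44560317 -0.29496182  0.06      ]]
[[ 0.48743958 -0.08279843  0.06      ]]
```

```bash
ls pics
```

```text
crop_scene.png
crop_top.png
scene0.png
top0.png
```

View pics/crop_scene.png

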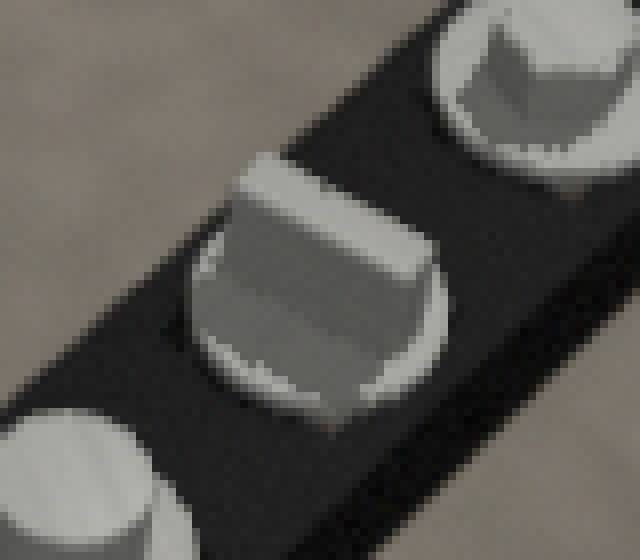

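View pics/crop_top.png

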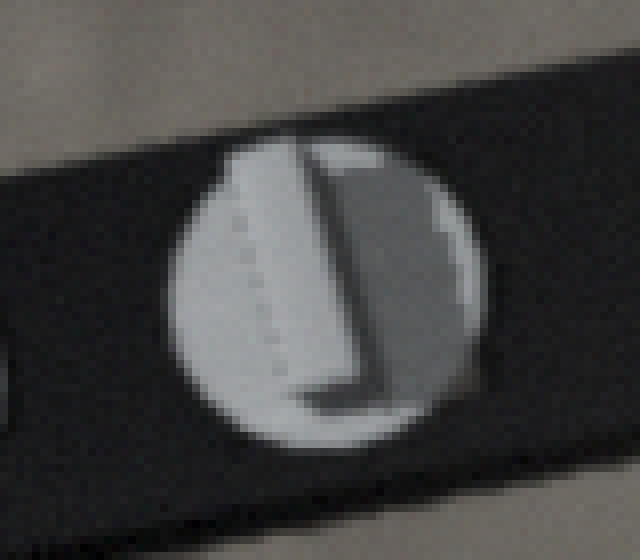

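```bash
python3 - <<'E'
import pickle;from h import *
d=pickle.load(open("f0.pkl","rb"))
A={"scene":([(235,188),(265,155),(437,240),(408,280)],(350,200)),"top":([(232,148),(298,145),(358,378),(295,392)],(180,188))}
for n,(c,o) in A.items():
    P=ray(d[n],np.array(c)/8+np.array(o)-.5,.075);q=(P[2]+P[3]-P[0]-P[1])[:2]/2
    print(n,P[:,:2].round(4).tolist(),P.mean(0),"len",np.hypot(*q),"w",np.linalg.norm(P[0]-P[1]),"ang",np.degrees(np.arctan2(q[1],q[0])))
print("flange top",ray(d["top"],[[180+41-.5,188+36.5-.5]],.045))
# scene-view flange & rack
f=d["scene"]
print("flange scene", ray(f,[[350+(192+450)/16,200+0]],.045))
for n in A:
    f=d[n];g=f["frame"].max(2)
    for s in ({"top":[(449,162),(595,192),(579,311),(427,280)],"scene":[(219,283),(258,374),(109,434),(84,331)]}[n]):
        b=g[s[1]-6:s[1]+7,s[0]-6:s[0]+7]<115
        v,u=np.nonzero(b);print(n,b.sum(),ray(f,[[u.mean()+s[0]-6,v.mean()+s[1]-6]],.06).round(4))
for n,s in(("top",(170,215)),("scene",(350,285))):
    f=d[n];m=blob(f["frame"].max(2)<60,s);c=rect(f,m,0);r_=mar(ray(f,c,.04));print(n,"rack",m.sum(),r_)
o=np.array([2.46621225,1.94403528,-.00218]);print(R.from_rotvec(o).as_matrix().round(3))
E
```

```text
scene [[0.5507, 0.2059], [0.5472, 0.2173], [0.5871, 0.2322], [0.5919, 0.2198]] [0.56922153 0.21879507 0.075     ] len 0.04305074187326042 w 0.011921599614225004 ang 19.593820305438356
top [[0.5865, 0.2277], [0.5872, 0.216], [0.5455, 0.2036], [0.5429, 0.2146]] [0.56552235 0.21550066 0.075     ] len 0.04446141653594223 w 0.011698059053264804 ang -163.34182667837632
flange top [[0.56597567 0.21573544 0.045     ]]
flange scene [[0.50123273 0.27734705 0.045     ]]
scene 19 [[ 0.4904 -0.08    0.06  ]]
scene 27 [[ 0.6633 -0.114   0.06  ]]
scene 35 [[ 0.6218 -0.3259  0.06  ]]
scene 22 [[ 0.4488 -0.2919  0.06  ]]
top 26 [[ 0.6604 -0.1168  0.06  ]]
top 31 [[ 0.6182 -0.3287  0.06  ]]
top 33 [[ 0.4457 -0.2951  0.06  ]]
top 28 [[ 0.4874 -0.0828  0.06  ]]
top rack 5465 ((562.7711791992188, 213.63897705078125), (76.32687377929688, 270.65704345703125), 12.341564178466797)
scene rack 3746 ((578.2637939453125, 208.70458984375), (83.37875366210938, 290.0047302246094), 12.474348068237305)
[[ 0.234  0.972 -0.   ]
 [ 0.972 -0.234 -0.002]
 [-0.002  0.    -1.   ]]
```

Both cameras agree to about 3 mm. The wing centre is about (0.567, 0.217) at 18°, and the slot is about (0.5655, -0.1485) at -11°. The measured sizes match those given. I'll move above the stud and turn the jaws across its wing.

Call:
send_rows --series '[[[-0.0276, 0.0417, 0.0067], [0, 0, 0]], [[-0.0276, 0.0417, 0.0067], [0, 0, 0]], [[-0.0276, 0.0417, 0.0067], [0, 0, 0]], [[-0.0276, 0.0417, 0.0067], [0, 0, 0]], [[-0.0276, 0.0417, 0.0067], [0, 0, 0]], [[-0.0276, 0.0417, 0.0067], [0, 0, 0]], [[-0.0276, 0.0417, 0.0067], [0, 0, 0]], [[-0.0276, 0.0417, 0.0067], [0, 0, 0]], [[-0.0276, 0.0417, 0.0067], [0, 0, 0]], [[-0.0276, 0.0417, 0.0067], [0, 0, 0]], [[-0.0276, 0.0417, 0.0067], [0, 0, 0]], [[-0.0276, 0.0417, 0.0067], [0, 0, 0]], [[0, 0, 0], [0, 0, -0.9]], [[0, 0, 0], [0, 0, -0.9]], [[0, 0, 0], [0, 0, -0.9]], [[0, 0, 0], [0, 0, -0.9]], [[0, 0, 0], [0, 0, -0.9]], [[0, 0, 0], [0, 0, -0.9]], [[0, 0, 0], [0, 0, -0.9]], [[0, 0, 0], [0, 0, 0]]]' --fingers 0 --grip_force 60

```text
clock: 2.6
tcp_pos: [0.5666, 0.2172, 0.1505]
orientation: [-1.848, -2.54, 0.001]
contact_force: [0.0, 0.3, -0.3]
grip_width: 0.0855
```

```bash
cat > plan.py <<'E'
import sys;from h import *;from bench import r
def plan(x,y,z,ang):
    o=r.get_obs();M=R.from_rotvec(o["orientation"]).as_matrix()
    d=M.T@(np.array([x,y,z])-o["tcp_pos"])
    T=np.c_[[np.cos(a:=np.radians(ang)),np.sin(a),0],[np.sin(a),-np.cos(a),0],[0,0,-1]]
    rot=np.degrees(R.from_matrix(M.T@T).as_rotvec())/5
    print("t",o["clock"],"tcp",o["tcp_pos"].round(4),"ang",np.degrees(np.arctan2(M[1,0],M[0,0])).round(2),"w",round(o["grip_width"],4),"F",o["contact_force"].round(1),"M",o["moment"].round(2),"j",o["joints"].round(2))
    print("shift",d.round(4),"turn units",rot.round(3))
if __name__=="__main__": plan(*map(float,sys.argv[1:]))
E
python3 plan.py .5674 .217 .05 108
```

```text
t 2.6 tcp [0.5666 0.2172 0.1505] ang 107.94 w 0.0855 F [ 0.   0.3 -0.3] M [ 0.01 -0.    0.04] j [-0.51  0.45  0.05  1.8  -0.03  0.89  1.44]
shift [-0.0004  0.0008  0.1005] turn units [-0.009 -0.001 -0.012]
```

Call:
send_rows --series '[[[0, 0.0008, 0.025], [0, 0, 0]], [[0, 0, 0.025], [0, 0, 0]], [[0, 0, 0.02], [0, 0, 0]], [[0, 0, 0.015], [0, 0, 0]], [[0, 0, 0.01], [0, 0, 0]], [[0, 0, 0.005], [0, 0, 0]], [[0, 0, 0], [0, 0, 0]], [[0, 0, 0], [0, 0, 0]]]'

```text
clock: 3.6
tcp_pos: [0.5681, 0.2178, 0.0515]
orientation: [1.847, 2.541, 0.002]
contact_force: [0.1, -0.2, 1.6]
grip_width: 0.0851
```

```bash
python3 plan.py .5674 .217 .05 108; python3 - <<'E'
from bench import grab_frame
import cv2
f=grab_frame("scene")["frame"][150:330,290:490,::-1]
cv2.imwrite("pics/s1.png",cv2.resize(f,None,fx=3,fy=3))
E
```

```text
t 3.6 tcp [0.5681 0.2178 0.0515] ang 107.98 w 0.0851 F [ 0.1 -0.2  1.6] M [-0.01  0.01 -0.  ] j [-0.5   0.59  0.04  1.86 -0.03  0.7   1.44]
shift [-0.0006 -0.0009  0.0015] turn units [ 0.012 -0.002 -0.003]
```

View pics/s1.png

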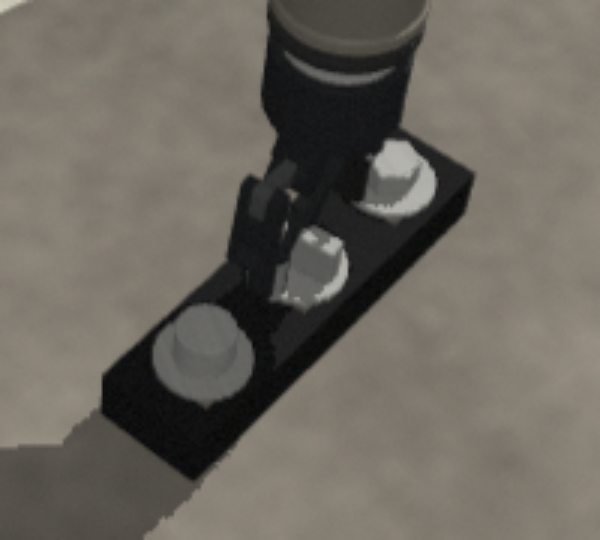

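The fingers stand on both sides of the wing, at about (310,265) in the crop, clear of the round and hex studs. Next I'll close them.

Call:
send_rows --series '[[[0, 0, 0], [0, 0, 0]], [[0, 0, 0], [0, 0, 0]], [[0, 0, 0], [0, 0, 0]], [[0, 0, 0], [0, 0, 0]], [[0, 0, 0], [0, 0, 0]], [[0, 0, 0], [0, 0, 0]], [[0, 0, 0], [0, 0, 0]], [[0, 0, 0], [0, 0, 0]]]' --fingers 255 --grip_force 60

```text
clock: 4.65
tcp_pos: [0.5678, 0.2177, 0.0511]
orientation: [1.847, 2.541, 0.001]
contact_force: [0.8, -0.1, 3.7]
grip_width: 0.0128
```

```bash
python3 plan.py .5674 .217 .05 108
```

```text
t 4.65 tcp [0.5678 0.2177 0.0511] ang 107.99 w 0.0128 F [ 0.8 -0.1  3.7] M [-0.02  0.08  0.01] j [-0.5   0.59  0.04  1.86 -0.03  0.7   1.44]
shift [-0.0006 -0.0006  0.0011] turn units [ 0.005 -0.001 -0.003]
```

Call:
send_rows --series '[[[0, 0, -0.01], [0, 0, 0]], [[0, 0, -0.02], [0, 0, 0]], [[0, 0, -0.02], [0, 0, 0]], [[0, 0, -0.02], [0, 0, 0]], [[0, 0, -0.02], [0, 0, 0]], [[0, 0, -0.02], [0, 0, 0]], [[0, 0, 0], [0, 0, 0]], [[0, 0, 0], [0, 0, 0]]]'

```text
clock: 5.65
tcp_pos: [0.5672, 0.2175, 0.1608]
orientation: [-1.847, -2.541, 0.001]
contact_force: [-0.7, -0.0, -1.3]
grip_width: 0.0128
```

```bash
python3 plan.py .5655 -.1485 .16 78.9; python3 - <<'E'
from bench import grab_frame
import cv2
f=grab_frame("scene")["frame"]
cv2.imwrite("pics/s2.png",f[:,:,::-1])
E
```

```text
t 5.65 tcp [0.5672 0.2175 0.1608] ang 107.99 w 0.0128 F [-0.7 -0.  -1.3] M [ 0.04  0.04 -0.  ] j [-0.51  0.44  0.05  1.79 -0.03  0.91  1.44]
shift [-0.3476 -0.1147  0.0008] turn units [-5.000e-03  1.000e-03  5.818e+00]
```

View pics/s2.png

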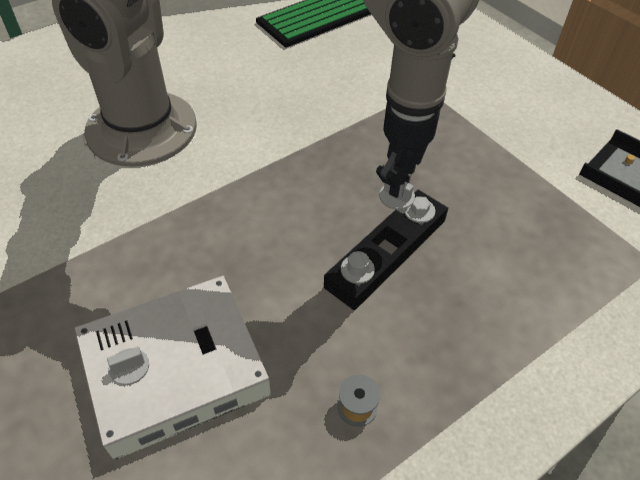

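The stud is held at about (397,195) and the middle rack hole at (388,243) is empty. Next is the move over the slot.

Call:
send_rows --series '[[[-0.02, -0.0067, 0], [0, 0, 0]], [[-0.036, -0.012, 0], [0, 0, 0]], [[-0.0364, -0.012, 0], [0, 0, 0]], [[-0.0364, -0.012, 0], [0, 0, 0]], [[-0.0364, -0.012, 0], [0, 0, 0]], [[-0.0364, -0.012, 0], [0, 0, 0]], [[-0.0364, -0.012, 0], [0, 0, 0]], [[-0.0364, -0.012, 0], [0, 0, 0]], [[-0.0364, -0.012, 0], [0, 0, 0]], [[-0.0368, -0.012, 0], [0, 0, 0]], [[0, 0, 0], [0, 0, 0.97]], [[0, 0, 0], [0, 0, 0.97]], [[0, 0, 0], [0, 0, 0.97]], [[0, 0, 0], [0, 0, 0.97]], [[0, 0, 0], [0, 0, 0.97]], [[0, 0, 0], [0, 0, 0.97]], [[0, 0, 0], [0, 0, 0]], [[0, 0, 0], [0, 0, 0]]]'

```text
clock: 7.95
tcp_pos: [0.5652, -0.1491, 0.1606]
orientation: [-2.425, -1.997, 0.001]
contact_force: [0.8, -0.3, -1.4]
grip_width: 0.013
```

```bash
python3 plan.py .5655 -.1485 .086 78.9
```

```text
t 7.95 tcp [ 0.5652 -0.1491  0.1606] ang 78.93 w 0.013 F [ 0.8 -0.3 -1.4] M [ 0.03 -0.    0.04] j [-0.05  0.41  0.26  1.86 -0.13  0.89  1.65]
shift [0.0007 0.0002 0.0746] turn units [-0.008  0.003  0.006]
```

Call:
send_rows --series '[[[0.0005, 0, 0.02], [0, 0, 0]], [[0, 0, 0.02], [0, 0, 0]], [[0, 0, 0.012], [0, 0, 0]], [[0, 0, 0.005], [0, 0, 0]], [[0, 0, 0], [0, 0, 0]], [[0, 0, 0], [0, 0, 0]]]'

```text
clock: 8.7
tcp_pos: [0.5665, -0.1481, 0.1046]
orientation: [2.425, 1.995, 0.001]
contact_force: [-0.3, 0.6, -1.5]
grip_width: 0.0126
```

```bash
python3 plan.py .5655 -.1485 .071 78.9; python3 - <<'E'
from bench import grab_frame
import cv2,numpy as np,pickle
a=grab_frame("scene");b=grab_frame("top");pickle.dump({"scene":a,"top":b},open("f1.pkl","wb"))
A=cv2.resize(a["frame"][280:400,140:270,::-1],None,fx=6,fy=6,interpolation=cv2.INTER_NEAREST)
B=cv2.resize(b["frame"][160:280,410:540,::-1],None,fx=6,fy=6,interpolation=cv2.INTER_NEAREST)
cv2.imwrite("pics/s3a.png",A[:,:][:600]);cv2.imwrite("pics/s3b.png",B[:600])
E
```

```text
t 8.7 tcp [ 0.5665 -0.1481  0.1046] ang 78.89 w 0.0126 F [-0.3  0.6 -1.5] M [ 0.01  0.02 -0.05] j [-0.04  0.49  0.24  1.9  -0.16  0.77  1.67]
shift [-0.0006 -0.0009  0.0336] turn units [ 0.013 -0.001 -0.002]
```

View pics/s3a.png

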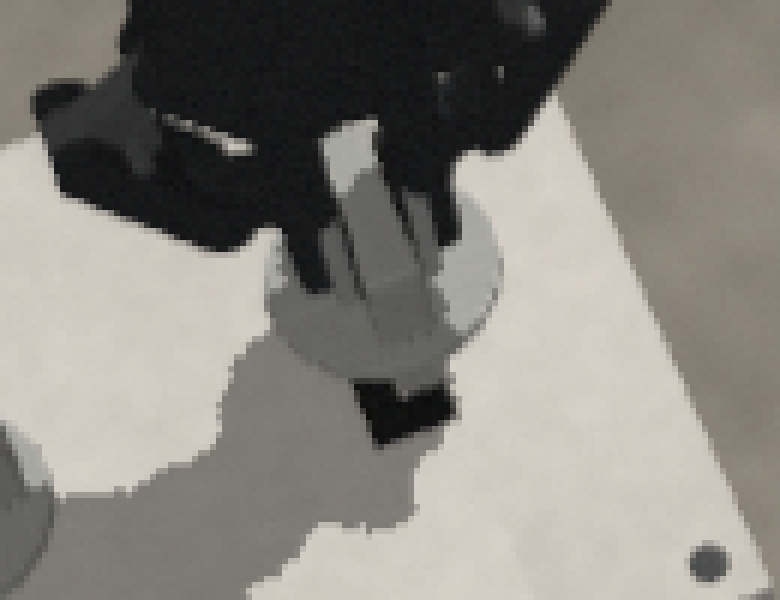

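View pics/s3b.png

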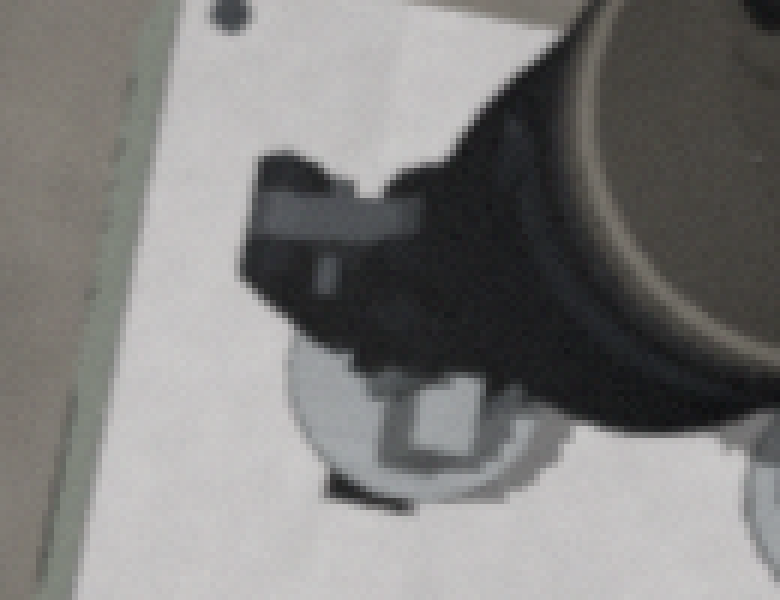

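```bash
python3 - <<'E'
import pickle;from h import *
from scipy.optimize import least_squares
d=pickle.load(open("f1.pkl","rb"))
for n,o,c in(("scene",(140,280),[(503,262),(492,305),(470,335),(450,352),(400,381),(340,373),(300,347),(268,312)]),("top",(410,160),[(288,375),(300,425),(325,468),(365,497),(410,504),(290,350)])):
    for z in(.0936,):
        P=ray(d[n],np.array(c)/6+np.array(o)-.5,z)[:,:2]
        s=least_squares(lambda q:np.hypot(*(P-q).T)-.029,P.mean(0));print(n,s.x.round(4),(s.fun*1000).round(1))
E
```

```text
scene [ 0.5661 -0.1444] [-0.  -0.4 -0.5 -0.4  1.8 -0.1 -1.4  0.4]
top [ 0.5635 -0.1485] [-0.1 -0.5  0.3  0.6 -0.5  0.1]
```

The flange sits about 2–3 mm toward +y of the slot centre in both views. I'll correct that and start inserting.

Call:
send_rows --series '[[[-0.0027, 0, 0], [0, 0, 0]], [[0, 0, 0.004], [0, 0, 0]], [[0, 0, 0.004], [0, 0, 0]], [[0, 0, 0.004], [0, 0, 0]], [[0, 0, 0.004], [0, 0, 0]], [[0, 0, 0], [0, 0, 0]], [[0, 0, 0], [0, 0, 0]]]'

```text
clock: 9.68
tcp_pos: [0.5655, -0.1506, 0.0879]
orientation: [2.426, 1.996, 0.0]
contact_force: [0.7, -0.1, -0.6]
grip_width: 0.0129
```

```bash
python3 plan.py .566 -.1508 .071 78.9
```

```text
t 9.675 tcp [ 0.5655 -0.1506  0.0879] ang 78.89 w 0.0129 F [ 0.7 -0.1 -0.6] M [0.04 0.01 0.04] j [-0.03  0.51  0.24  1.91 -0.17  0.74  1.68]
shift [-0.0001  0.0005  0.0169] turn units [ 0.001 -0.    -0.002]
```

No contact force, and the crossbar is already below the cover's top face. I'll continue down.

Call:
send_rows --series '[[[0, 0, 0.004], [0, 0, 0]], [[0, 0, 0.004], [0, 0, 0]], [[0, 0, 0.004], [0, 0, 0]], [[0, 0, 0.003], [0, 0, 0]], [[0, 0, 0.001], [0, 0, 0]], [[0, 0, 0], [0, 0, 0]], [[0, 0, 0], [0, 0, 0]]]'

```text
clock: 10.55
tcp_pos: [0.5656, -0.1506, 0.072]
orientation: [2.426, 1.996, 0.0]
contact_force: [-0.0, 0.0, -0.6]
grip_width: 0.0129
```

```bash
python3 plan.py .566 -.1508 .071 78.9
```

```text
t 10.55 tcp [ 0.5656 -0.1506  0.072 ] ang 78.89 w 0.0129 F [-0.   0.  -0.6] M [-0.    0.04 -0.01] j [-0.02  0.54  0.23  1.91 -0.18  0.71  1.69]
shift [-0.0001  0.0005  0.001 ] turn units [ 0.003 -0.    -0.002]
```

Call:
send_rows --series '[[[0, 0, 0.001], [0, 0, 0]], [[0, 0, 0.0005], [0, 0, 0]], [[0, 0, 0], [0, 0, 0]], [[0, 0, 0], [0, 0, 0]]]'

```text
clock: 11.05
tcp_pos: [0.5656, -0.1505, 0.0711]
orientation: [2.426, 1.996, 0.001]
contact_force: [-2.2, 0.2, 5.4]
grip_width: 0.0129
```

```bash
python3 plan.py .566 -.1508 .071 78.9
```

```text
t 11.05 tcp [ 0.5656 -0.1505  0.0711] ang 78.89 w 0.0129 F [-2.2  0.2  5.4] M [ 0.08  0.39 -0.01] j [-0.02  0.54  0.23  1.91 -0.18  0.71  1.69]
shift [-0.0002  0.0004  0.0001] turn units [ 0.005 -0.003 -0.003]
```

The flange touched the cover at TCP z 0.0711, where I predicted 0.071, with about 6 N. Next is the quarter turn.

Call:
send_rows --series '[[[0, 0, 0], [0, 0, 1]], [[0, 0, 0], [0, 0, 1]], [[0, 0, 0], [0, 0, 1]], [[0, 0, 0], [0, 0, 1]], [[0, 0, 0], [0, 0, 1]], [[0, 0, 0], [0, 0, 1]], [[0, 0, 0], [0, 0, 1]], [[0, 0, 0], [0, 0, 1]], [[0, 0, 0], [0, 0, 1]], [[0, 0, 0], [0, 0, 1]], [[0, 0, 0], [0, 0, 1]], [[0, 0, 0], [0, 0, 1]], [[0, 0, 0], [0, 0, 1]], [[0, 0, 0], [0, 0, 1]], [[0, 0, 0], [0, 0, 1]], [[0, 0, 0], [0, 0, 1]], [[0, 0, 0], [0, 0, 1]], [[0, 0, 0], [0, 0, 1]], [[0, 0, 0], [0, 0, 0]], [[0, 0, 0], [0, 0, 0]]]'

```text
clock: 13.55
tcp_pos: [0.5661, -0.1509, 0.0711]
orientation: [3.127, -0.304, 0.002]
contact_force: [-1.3, -0.9, 5.3]
grip_width: 0.0125
```

```bash
python3 plan.py .566 -.1508 .071 -11.1
```

```text
t 13.55 tcp [ 0.5661 -0.1509  0.0711] ang -11.11 w 0.0125 F [-1.3 -0.9  5.3] M [-0.04  0.2  -0.1 ] j [-0.32  0.62  0.64  1.93 -0.53  0.76  0.43]
shift [-0.0001 -0.0001  0.0001] turn units [ 0.    -0.016 -0.003]
```

Call:
send_rows --series '[[[0, 0, 0], [0, 0, 0]], [[0, 0, 0], [0, 0, 0]], [[0, 0, 0], [0, 0, 0]], [[0, 0, 0], [0, 0, 0]], [[0, 0, 0], [0, 0, 0]], [[0, 0, 0], [0, 0, 0]], [[0, 0, 0], [0, 0, 0]], [[0, 0, -0.01], [0, 0, 0]], [[0, 0, -0.03], [0, 0, 0]], [[0, 0, -0.04], [0, 0, 0]], [[0, 0, -0.04], [0, 0, 0]], [[0, 0.04, -0.02], [0, 0, 0]], [[0, -0.05, 0], [0, 0, 0]], [[0, -0.05, 0], [0, 0, 0]], [[0, -0.05, 0], [0, 0, 0]], [[0, -0.05, 0], [0, 0, 0]], [[0, -0.05, 0], [0, 0, 0]], [[0, 0, 0], [0, 0, 0]], [[0, 0, 0], [0, 0, 0]]]' --fingers 0

```text
clock: 15.92
tcp_pos: [0.6058, 0.0548, 0.2108]
orientation: [3.126, -0.304, 0.0]
contact_force: [-0.1, -0.6, 0.4]
grip_width: 0.0853
```

```bash
python3 plan.py .566 -.1508 .071 -11.1; python3 - <<'E'
from bench import grab_frame
import cv2,numpy as np,pickle
a=grab_frame("scene");b=grab_frame("top");pickle.dump({"scene":a,"top":b},open("f2.pkl","wb"))
cv2.imwrite("pics/s4a.png",a["frame"][:,:,::-1]);cv2.imwrite("pics/s4b.png",b["frame"][:,:,::-1])
E
```

```text
t 15.925 tcp [0.6058 0.0548 0.2108] ang -11.12 w 0.0853 F [-0.1 -0.6  0.4] M [-0.03  0.02 -0.04] j [-0.75  0.48  0.76  1.78 -0.37  1.04 -0.04]
shift [0.0006 0.2094 0.1399] turn units [ 0.006 -0.004 -0.005]
```

View pics/s4a.png

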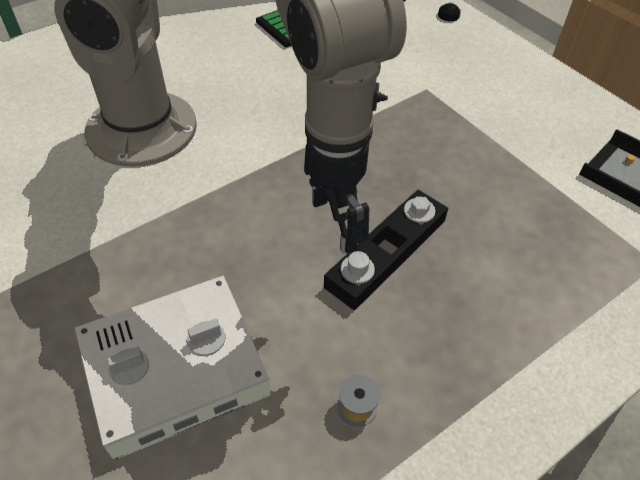

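View pics/s4b.png

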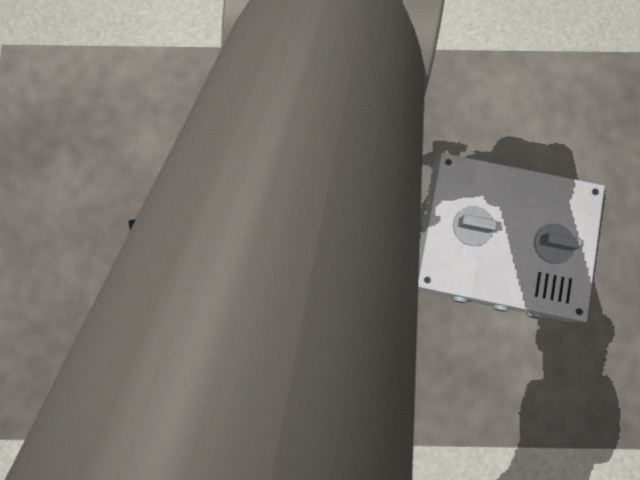

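```bash
python3 - <<'E'
import pickle;from h import *
d=pickle.load(open("f2.pkl","rb"))
for n,x,y in(("top",430,190),("scene",80,300)):
    c=d[n]["frame"][y:y+100,x:x+170,::-1]
    cv2.imwrite(f"pics/e_{n}.png",cv2.resize(c,None,fx=4.7,fy=4.7,interpolation=cv2.INTER_CUBIC))
E
```

```text
(no output)
```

View pics/e_top.png

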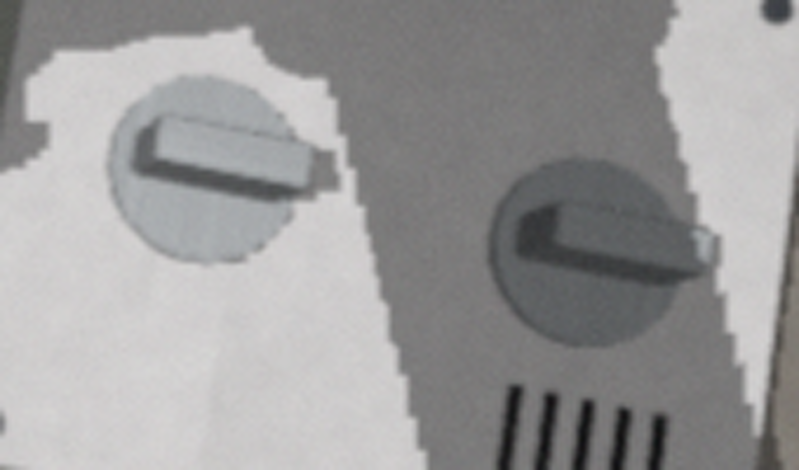

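View pics/e_scene.png

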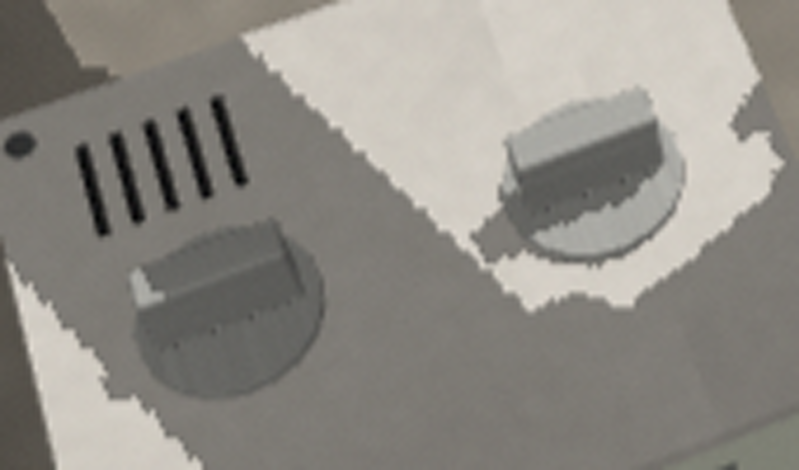

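In both views the stud lies flat and parallel to the fitted one. The flange centres at (205,170) and (585,252) in the top crop are about 116 mm apart, against 115 mm nominal. The round and hex studs are in the rack. I'm handing in.

```bash
python3 -c "
from bench import r
print(r.hand_in()); print(r.get_obs()['clock'])"
```

```text
the job is handed in; nothing more can be done
None
the job is handed in; nothing more can be done
```

The wing stud is in the open slot, turned 90° and released, and the job is handed in. The robot's clock was at about 16 s of the 40 s. No verdict came back, so the result rests on my own checks below.

- **Insertion:** Before inserting, I moved the stud about 2.7 mm because my slot estimates differed by 2–3 mm. It went in with no side load. The flange touched the cover with about 6 N at the predicted height (TCP z 0.0711 m, predicted 0.071 m).
- **Final position:** The top view puts the two flange centres about 116 mm apart, against 115 mm nominal. The wing looks parallel to the fitted stud, and the flange looks flat in both views.
- **Other studs:** The round and hex studs are in their holes in the last scene picture. I judged that by eye, and the arm hid the rack in the final top view.
- **Robot:** It ended clear, with the gripper open and the contact force near zero.
- **Disagreement:** The two cameras differed by a steady 3 mm or so in x and y, so I used averages and relative positions. No check failed.

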